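# Tip a newel blank onto the boring station

### The arm

A 7-joint arm with a two-finger parallel gripper is mounted at the origin on the work surface. World frame = base frame: x ahead of the robot, y to its left, z up, the work surface at z = 0. Lengths are in m, angles in rad, forces in N, time in s.
With the tool pointing down it reaches from about 0.425 to 0.925 m from the base axis. Payload 6.8 kg.
Tool frame: the origin (TCP) lies on the centre line of the jaws, within the pads' length; the fingertips stand 8 mm ahead of it and the grasp point (between the pads) lies 11 mm behind it (bot.tips_ahead is the distance from the TCP to the fingertips, in m); z points along the fingers, y is the line along which they close (so a half turn about z gives the same grasp; the last joint's range is limited). The gripper opens to 85 mm and grips with 20 to 120 N. Pads are 22 mm wide; open, the fingers measure 114 mm over their backs; the gripper's body (76 mm by 85 mm) begins 54 mm behind the grasp point. The pads swing forward as they close: fully open they stand 13 mm farther back than shut.
Start: joints at [-1.438, 0.477, 0.022, 1.555, -0.011, 1.109, -0.083], TCP at [0.161, 0.656, 0.207] pointing down, gripper open.
Joint ranges: [-2.96, 2.96], [-0.34, 2.1], [-1.41, 1.46], [0.24, 2.44], [-1.37, 4.51], [0.17, 1.92], [-2.96, 2.96]. Speed limits (rad/s): [2.39, 2.39, 3.14, 3.14, 3.14, 3.14, 3.14].

### API

Orientations are given as a unit quaternion [w, x, y, z].
In Python, from station import bot gives the robot as it stands.
- The arm moves only by the tool send_rows, never from a script. Its argument "deltas" is text: rows parted by semicolons, each of 4 numbers parted by spaces: the shift along the tool's x, y, z in m, then the turn about the tool's z in degrees. In form: x y z spin; .... A call has 1 to 5 rows; each row is the pose to reach, as a shift and turn from the pose commanded when the call began, along the tool's axes at that moment; what a row does not reach only later rows make up. A row lasts 1/10 s, in which the tool goes at most 50 mm and 8.59 degrees, less where a joint would pass 70% of its speed; a pose out of reach is approached as far as the arm can. A call with a gripper value outside its range is refused whole. "claw" is the opening, from 0 (shut) to 1 (fully open), set as the call begins (left out, the last holds). The fingers move at their own pace and stop on an object; "force" is the grip in N (left out, the last holds). Time passes only in rows, so rows that repeat a pose let the fingers close. It gives the time, the measured TCP pose, the force, the opening and the grip force at its end, in the units of the state.
- bot.get_obs(): the state, without advancing time (a new reading comes with each control period).
- bot.read_camera(name): name is "scene" or "side" or "wrist"; returns a dict with "img" (420x560x3 uint8, red, green, blue), "depth" (420x560 float32, m along the optical axis (not along the pixel's ray), 0 where there is no reading), "fx", "fy", "cx", "cy" (pixels), "dist_coeffs" ([k1, k2, p1, p2, k3] as OpenCV has them; the pictures are not rectified), "camera_from_world" (4x4, takes a point from world to camera coordinates). Camera axes: x right, y up, looking along -z (the intrinsics and any distortion apply to the point x, -y, -z); pixel columns grow to the right and rows downward; lengths in m; the calibration is good to about 2 mm. A picture is of the moment at which its call begins.
- bot.hand_in(): hands the job in; it is judged then, once.
Trained networks look in a picture, given as the dict that the camera call returned (one of the last four; its "shot" number tells which), for a name from the list of things; names that differ only in an ending like _2 or _b are one class to them, and where a whole thing is asked for, a point or a joint stands for the part that bears it (a point fixed in the world has none). Each returns a list of dicts, best first, with "confidence" (0 to 1); they miss things now and then, are a little off and sometimes report something else, mostly with a low value. They report only what shows in the picture. A call takes as long as a camera call.
- bot.masks_of(picture, query): "mask" (420x560 bool, what is visible of it).
- bot.landmark_of(picture, query): "xyz" ([x, y, z] in m, in world coordinates, good to about 4 mm: a listed point, or the origin of a listed thing).
The state is a dict: "t": time; "q": joint angles; "joint_vel": joint speeds; "joint_torque": joint torques, N m; "eef_pos": TCP position; "tool_rot": TCP orientation; "contact_force": force on the tool from outside, world axes, zero at the start; "torque": the same for the moment, N m; "gripper_width": opening from 0.0 (shut) to 1.0 (fully open); "grasp_force": force on a finger pad.
Only numpy, scipy, OpenCV 4.12 (cv2) and the standard library are available. Lean on these libraries where they do the work, as an engineer would, in place of code of your own. Each camera call takes 0.05 s, during which the arm holds its last target. There are 200 camera calls.

### The job

Load the glued-up wooden blank that stands on end beside the boring station's raised board. Slide it along the bed, still upright, until its foot butts against the board's edge, then push its top so that it tips over that edge onto its back on the board. Push it flat and square against the side fence and, last, press it gently home against both end stops until you feel it firm; let go and leave it snug on fence and stops, ready for boring, without knocking the other things about.

Things in the scene. Friction and masses are not known exactly. Their poses are not given: they have to be found in the camera images.
- board: Boring station, fixed. Brown fibreboard raised on the bed, x -120 to +110, y -120 to +120 mm in this frame, top at z = 18 mm. Origin at bed level, z up. Its plain square edge at y = -120 mm is the one to butt against and tip over, towards +y. Beyond it (y 129 to 510, x -80 to +110, up to 110 mm high) stand the boring bit, silver spindle motor and clamp.
- endstop: Two fixed steel end-stop blocks standing on the board, each 34 mm wide, 42 mm high (top at z = 60 mm; screw heads on top reach 70 mm). Same origin and axes as board. Their stop faces look to -y and lie at y = +85 mm; they cover x -39 to -5 mm and +25 to +59 mm.
- fence: Fixed aluminium side-fence bar standing on the board, 22 mm thick, 42 mm high (top at z = 60 mm; screw heads reach 70 mm). Same origin and axes as board. Its stop face looks to -x and lies at x = +70 mm; it runs from y = -100 to +65 mm.
- block_center (a point): Centre of the blank: a solid wooden box 120 mm (its x) x 78 mm (its y) x 170 mm (its z), too wide for most grippers to span. It starts upright on the bed, its +y face (its back) to the board, about 35 to 60 mm short of the board's edge, turned up to 0.15 rad. Lying on its back its z points along the board's +y and its y down; home, this centre is at x 10, y 0, z 57 mm in the board's frame.
- block: The same blank. Origin: centre of its foot (end face). 0.6 to 0.95 kg, friction 0.4 to 0.6 (2.5 to 6 N to slide it): pushed lower than about 50 mm above the bed it slides upright, pushed higher than about 95 mm it tips, even before its foot is blocked. Blocked by the board's edge it falls by itself beyond about 33 degrees of tilt; it then overhangs that edge by 15 to 60 mm.
- bun_foot: Bystander: turned wooden bun foot, 78 mm across, 78 mm high, standing on the bed. Origin: centre of its underside.
- baluster: Bystander: short wooden baluster, 200 mm long with 40 mm square ends, lying on the bed. Origin: centre of its underside; its x runs along it.
- wrench: Bystander: steel open-ended wrench about 170 mm long lying flat on the bed. Origin: centre of its underside; its x runs along it.

How it is judged:
On the way, in this order (a step that is already met when the one before it is completed fails the run):
1. the blank, still upright, has its foot butted against the board's edge (within 5 mm) (y of block_center in the frame of board above -0.164 m and height (world z) of block_center below 0.09 m and angle between block_center's own z axis and vertical below 0.06 rad), for 0.2 s.
2. the blank has been tipped onto its back on the board (angle between block_center's own y axis and vertical above 3.04 rad and z of block_center in the frame of board below 0.062 m), for 0.2 s.
3. the blank, lying against the fence (within 2.5 mm), is pressed home on the end stops with more than 4 N (x of block_center in the frame of board above 0.0075 m and angle between block_center's own y axis and vertical above 3.04 rad and contact force between block and endstop above 4 N), for 0.03 s.
At the end, for the whole second after the job is handed in: The blank lies flat on its back on the board (within 3 degrees, centre height within 3 mm), square to the fence within 0.02 rad, within 2.5 mm of home against both the end stops and the side fence, and at rest (angle between block_center's own y axis and vertical above 3.09 rad and x of block_center in the frame of board between 0.0075 and 0.0125 m and y of block_center in the frame of board between -0.0025 and 0.0025 m and z of block_center in the frame of board between 0.054 and 0.06 m and angle between the x axis of block_center and the x axis of board, either way round below 0.02 rad and linear speed of block below 0.01 m/s); the robot touches nothing.
It fails at once if the robot pushes the blank harder than 40 N (contact force between the arm and block above 40 N).
It fails at once if the bun foot is moved more than 10 mm (distance of bun_foot from where it was at the start of the episode above 0.01 m).
It fails at once if the baluster is moved more than 10 mm (distance of baluster from where it was at the start of the episode above 0.01 m).
It fails at once if the wrench is moved more than 10 mm (distance of wrench from where it was at the start of the episode above 0.01 m).
It also fails if it takes over 72 s, if anything falls off the work surface, if the arm or the gripper's body presses on something with over 40 N, if the wrist force passes 120 N, or if a joint passes its speed limit or range.

## Working session

There is one attempt and no reset: what is moved stays moved. The work goes in short steps, Python scripts to look and compute and a tool call to move; the robot and the scene stay as the last step left them, time stands still between calls to the robot, and variables do not carry over. Pictures are saved under pics/ and viewed, at most 10 in all, crops included, and the job is handed in when it is done.

Besides the shell and the picture viewer there is one more tool, called after "Emit:" as name(argument=value, ...) on one line, values as JSON. send_rows: Moves the arm, as the interface text tells. Its arguments: {"type":"object","properties":{"deltas":{"type":"string"},"claw":{"type":"number"},"force":{"type":"number"}},"required":["deltas"]}

```bash
ls; mkdir -p pics; cat > h.py <<'E'
import numpy as np, cv2
from station import bot
def w2p(c,P):
    P=np.atleast_2d(P); T=np.array(c["camera_from_world"]); q=P@T[:3,:3].T+T[:3,3]
    q=q*[1,-1,-1]; K=np.array([[c["fx"],0,c["cx"]],[0,c["fy"],c["cy"]],[0,0,1.]])
    return cv2.projectPoints(q,np.zeros(3),np.zeros(3),K,np.array(c["dist_coeffs"],float))[0][:,0]
def cloud(c,mask=None):
    d=c["depth"]; m=d>0
    if mask is not None: m&=mask
    v,u=np.nonzero(m); K=np.array([[c["fx"],0,c["cx"]],[0,c["fy"],c["cy"]],[0,0,1.]])
    n=cv2.undistortPoints(np.c_[u,v].astype(float)[:,None],K,np.array(c["dist_coeffs"],float))[:,0]
    z=d[v,u]; q=np.c_[n[:,0]*z,-n[:,1]*z,-z]
    T=np.array(c["camera_from_world"]); return (q-T[:3,3])@T[:3,:3], np.c_[u,v]
E
python3 - <<'E'
from h import *
np.set_printoptions(precision=4,suppress=True)
print(bot.get_obs())
ims=[]
for n in ["scene","side"]:
    c=bot.read_camera(n); ims.append(c["img"])
    print(n,np.linalg.inv(c["camera_from_world"])[:3,3])
    for q in ["board","endstop","fence","block_center","block","bun_foot","baluster","wrench"]:
        for r in bot.landmark_of(c,q)[:2]: print(q,np.array(r["xyz"]),round(r["confidence"],2))
    for q in ["block"]:
        m=bot.masks_of(c,q)
        if m:
            P,_=cloud(c,m[0]["mask"]); np.save(f"blk_{n}.npy",P); print(len(P),np.percentile(P,[2,50,98],axis=0))
    P,uv=cloud(c); np.savez(f"c_{n}.npz",P=P,uv=uv,img=c["img"])
for n,i in zip("ab",ims): cv2.imwrite(f"pics/{n}.png",i[:,:,::-1])
E
```

```text
pics
{'t': 0.0, 'q': array([-1.4381,  0.4778,  0.0223,  1.5565, -0.0115,  1.1093, -0.0831]), 'joint_vel': array([-0.0014,  0.0008, -0.0003, -0.0026, -0.0001,  0.0017,  0.0004]), 'joint_torque': array([  0.0004, -59.6461,   1.6083, -28.1184,   0.0125,   0.0096,
        -0.    ]), 'eef_pos': array([0.1608, 0.6549, 0.206 ]), 'tool_rot': array([-0.    ,  0.1201,  0.9928, -0.0009]), 'contact_force': array([0.0929, 0.393 , 0.5044]), 'torque': array([ 0.0183, -0.0438,  0.0513]), 'grasp_force': 0.0, 'gripper_width': 0.9999384238187362}
scene [ 1.1556 -0.0552  0.939 ]
board [0.5439 0.0828 0.0009] 0.63
fence [0.5474 0.0802 0.0039] 0.85
fence [0.3943 0.2708 0.0012] 0.34
block_center [ 0.4824 -0.1105  0.0799] 0.75
block [ 0.4824 -0.1142 -0.0031] 0.64
block [0.7278 0.0851 0.0004] 0.28
bun_foot [0.3973 0.2699 0.0023] 0.61
baluster [ 0.6465 -0.1754  0.0057] 0.63
wrench [0.7278 0.0846 0.0004] 0.78
4002 [[ 0.4294 -0.1639  0.0062]
 [ 0.5237 -0.1124  0.1486]
 [ 0.5507 -0.0621  0.1724]]
side [ 0.1833 -0.6837  0.882 ]
board [0.5449 0.0811 0.0018] 0.75
block_center [ 0.4816 -0.1109  0.0828] 0.87
block [ 0.4844 -0.1113 -0.0019] 0.93
bun_foot [ 0.3927  0.2719 -0.0024] 0.59
baluster [ 0.6468 -0.1784  0.003 ] 0.83
wrench [ 0.7222  0.0822 -0.001 ] 0.73
4995 [[ 0.4168 -0.1674  0.0062]
 [ 0.4724 -0.1436  0.1375]
 [ 0.5333 -0.0761  0.1721]]
```

View pics/a.png

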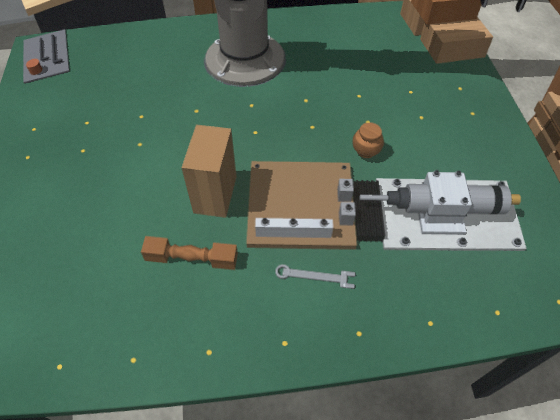

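View pics/b.png

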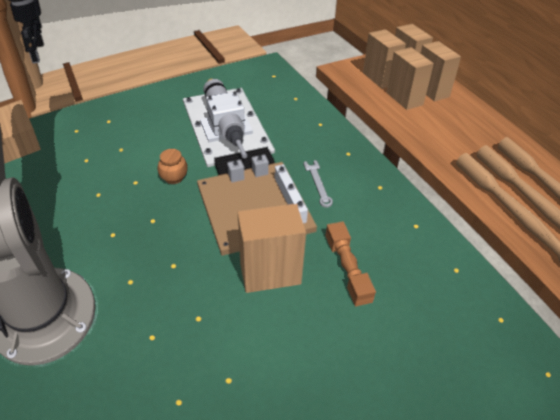

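```bash
python3 - <<'E'
import numpy as np, cv2
# board top and block top from depth
A=[np.load(f"c_{n}.npz") for n in ["scene","side"]]
for a in A:
    P=a["P"]; 
    for lo,hi,nm in [(.160,.182,"blocktop"),(.055,.063,"stoptops"),(.013,.023,"board")]:
        s=(P[:,2]>lo)&(P[:,2]<hi)&(np.abs(P[:,0]-.54)<.25)&(np.abs(P[:,1])<.32)
        Q=P[s][:,:2]
        if nm=="blocktop": Q=Q[(abs(Q[:,0]-.482)<.1)&(abs(Q[:,1]+.112)<.09)]
        r=cv2.minAreaRect((Q*1000).astype(np.float32)); print(nm,len(Q),np.median(P[s][:,2]),r)
    # horizontal-ish plot
img=np.full((600,700,3),255,np.uint8)
for a in A:
    P=a["P"]; s=(P[:,2]>.008)&(P[:,2]<.3)
    P=P[s]; u=((P[:,1]+.35)*1000).astype(int); v=((P[:,0]-.25)*1000).astype(int)
    k=(u>=0)&(u<700)&(v>=0)&(v<600)
    h=np.clip(P[k,2]/.18*255,0,255).astype(np.uint8)
    img[v[k],u[k]]=cv2.applyColorMap(h[:,None],cv2.COLORMAP_JET)[:,0]
cv2.imwrite("pics/top.png",img)
E
```

```text
blocktop 1810 0.16980589834962825 ((482.0715637207031, -113.21524810791016), (79.95191955566406, 126.41674041748047), 73.6760482788086)
stoptops 1460 0.05956383374140756 ((524.9161376953125, 76.50115966796875), (252.78750610351562, 485.2306823730469), 6.913796901702881)
board 7528 0.01772057308006049 ((542.4118041992188, 21.079498291015625), (597.6443481445312, 290.0828857421875), 89.96613311767578)
blocktop 2028 0.16961559436748563 ((481.9814453125, -114.90660095214844), (81.83470153808594, 120.52751159667969), 73.85712432861328)
stoptops 980 0.0588759654250686 ((519.5088500976562, 71.22718811035156), (259.44586181640625, 478.7043762207031), 7.529833793640137)
board 4371 0.01737197880931582 ((524.9817504882812, 19.198486328125), (302.3307189941406, 597.337646484375), 0.10531061887741089)
```

The scene view shows the block upright (centre ~210,170), the board at (300,205) with the fence along its lower edge and the stops at right, the baluster at (190,252), bun foot at (369,142) and wrench at (315,275). The side view agrees.

View pics/top.png

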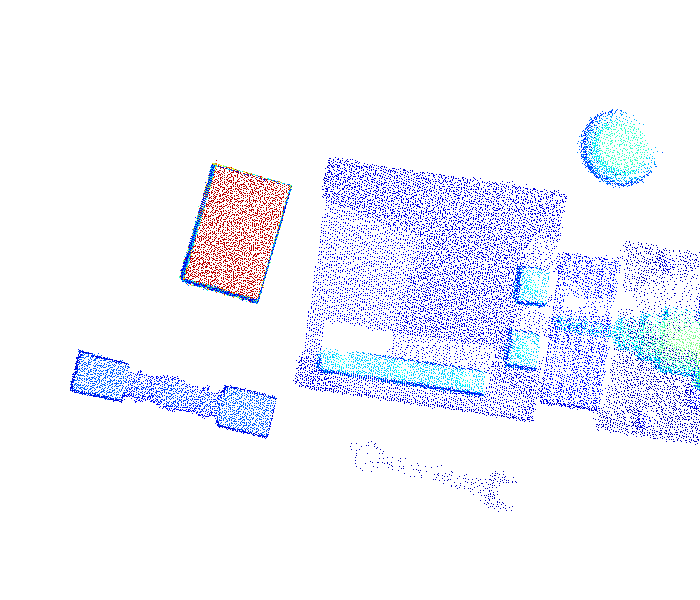

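```bash
cat > fit.py <<'E'
import numpy as np, cv2
from scipy.optimize import minimize
A=[np.load(f"c_{n}.npz") for n in ["scene","side"]]
def score_rects(Q,rects,th,o):
    c,s=np.cos(th),np.sin(th); L=(Q-o)@np.array([[c,-s],[s,c]])
    d=np.full(len(L),9.)
    return L
for a,n in zip(A,["scene","side"]):
    P=a["P"]
    near=(abs(P[:,0]-.545)<.2)&(abs(P[:,1]-.082)<.2)
    m=near&(abs(P[:,2]-.0177)<.0045)
    Q=P[m][:,:2]
    # filter to largest connected component in grid
    g=np.zeros((250,250),np.uint8); ij=((Q-[.345-.05,-.168])/.002).astype(int)
    k=(ij>=0).all(1)&(ij<250).all(1); Q=Q[k];ij=ij[k]
    g[ij[:,0],ij[:,1]]=1; g=cv2.morphologyEx(g,cv2.MORPH_CLOSE,np.ones((3,3)))
    g=cv2.morphologyEx(g,cv2.MORPH_OPEN,np.ones((5,5)))
    nn,lab,st,_=cv2.connectedComponentsWithStats(g); b=1+np.argmax(st[1:,4])
    Q=Q[lab[ij[:,0],ij[:,1]]==b]
    print(n,len(Q),cv2.minAreaRect((Q*1000).astype(np.float32)))
    # plane tops at z=.06
    m=near&(abs(P[:,2]-.0595)<.003); T=P[m]
    print(len(T)); np.save(f"t_{n}.npy",T)
    # fence face looking -x / top: edges
    for r0 in [(.55,.68,-.05,.16),(.48,.62,.13,.2)]:
        s=(T[:,0]>r0[0])&(T[:,0]<r0[1])&(T[:,1]>r0[2])&(T[:,1]<r0[3])
        print(r0,s.sum(),cv2.minAreaRect((T[s][:,:2]*1000).astype(np.float32)))
E
python3 fit.py
```

```text
scene 6589 ((540.2960205078125, 86.19365692138672), (246.2495880126953, 233.57510375976562), 81.50421142578125)
1157
(0.55, 0.68, -0.05, 0.16) 621 ((621.1468505859375, 66.38616180419922), (51.43525314331055, 188.14288330078125), 2.160788059234619)
(0.48, 0.62, 0.13, 0.2) 290 ((569.0933837890625, 178.11354064941406), (31.239233016967773, 100.13184356689453), 81.38186645507812)
side 3547 ((522.99951171875, 85.52938842773438), (247.8686981201172, 196.05796813964844), 81.63980102539062)
700
(0.55, 0.68, -0.05, 0.16) 372 ((618.9609375, 65.89319610595703), (58.225547790527344, 193.3319549560547), 6.188327312469482)
(0.48, 0.62, 0.13, 0.2) 180 ((566.2471313476562, 176.81878662109375), (33.95346450805664, 98.19041442871094), 81.33924865722656)
```

The top plan shows the board yawed about -8.5° (origin near 0.545, 0.085), the block yawed about -16° and about 45 mm short of the edge. The -y side of the block is free. I'll move over it in stages, high up.

Emit:
send_rows(deltas="-0.044 -0.02 -0.012 -1; -0.088 -0.04 -0.024 -2; -0.132 -0.06 -0.036 -3; -0.176 -0.08 -0.048 -4; -0.22 -0.10 -0.06 -5.3", claw=1)

```text
t: 1.5
eef_pos: [0.3521, 0.5045, 0.2677]
tool_rot: [0.0, 0.074, 0.997, 0.0]
contact_force: [1.0, 0.4, 0.4]
gripper_width: 1.0
grasp_force: 0.0
```

```bash
cat >> h.py <<'E'
from scipy.spatial.transform import Rotation as Ro
TH=np.deg2rad(-8.45); O=np.array([.545,.085]); BX=np.array([np.cos(TH),np.sin(TH)]); BY=np.array([-np.sin(TH),np.cos(TH)])
def b2w(x,y): return O+x/1000*BX+y/1000*BY
def st():
    o=bot.get_obs(); w,x,y,z=o["tool_rot"]; R=Ro.from_quat([x,y,z,w]).as_matrix()
    p=o["eef_pos"]; b=(p[:2]-O)@np.c_[BX,BY]*1000
    print("t",round(o["t"],2),"pos",p.round(4),"board mm",b.round(1),"toolY deg from +y",np.rad2deg(np.arctan2(-R[0,1],R[1,1])).round(2),"tilt",R[2,2].round(4),"F",o["contact_force"].round(2),"q7",o["q"][6].round(2),"q1",o["q"][0].round(2))
    return p,R
def delta(xw,yw,zw):
    p,R=st(); print("delta",(R.T@(np.array([xw,yw,zw])-p)).round(4))
E
python3 - <<'E'
from h import *
print(bot.tips_ahead)
delta(.53,.28,.27); delta(.53,.03,.27); 
w=b2w(-25,-335); print(w); delta(*w,.27)
E
```

```text
0.008
t 1.5 pos [0.3521 0.5045 0.2677] board mm [-252.4  386.7] toolY deg from +y -8.45 tilt -1.0 F [1.03 0.35 0.44] q7 0.38 q1 -1.12
delta [-0.2089 -0.196  -0.0023]
t 1.5 pos [0.3521 0.5045 0.2677] board mm [-252.4  386.7] toolY deg from +y -8.45 tilt -1.0 F [1.03 0.35 0.44] q7 0.38 q1 -1.12
delta [-0.2457 -0.4433 -0.0024]
[ 0.47104439 -0.24268974]
t 1.5 pos [0.3521 0.5045 0.2677] board mm [-252.4  386.7] toolY deg from +y -8.45 tilt -1.0 F [1.03 0.35 0.44] q7 0.38 q1 -1.12
delta [-0.2274 -0.7217 -0.0026]
```

Emit:
send_rows(deltas="-0.034 -0.036 0 0; -0.068 -0.072 0 0; -0.102 -0.108 0 0; -0.136 -0.144 0 0; -0.17 -0.18 0 0")

```text
t: 2.0
eef_pos: [0.4932, 0.301, 0.2673]
tool_rot: [0.0, 0.074, 0.997, 0.0]
contact_force: [0.2, 0.9, 0.0]
gripper_width: 0.997
grasp_force: 0.0
```

Emit:
send_rows(deltas="-0.01 -0.048 0 0; -0.02 -0.096 0 0; -0.03 -0.144 0 0; -0.04 -0.192 0 0; -0.05 -0.24 0 0")

```text
t: 2.5
eef_pos: [0.5062, 0.0561, 0.2674]
tool_rot: [0.0, 0.074, 0.997, 0.0]
contact_force: [1.0, -0.2, 0.1]
gripper_width: 0.998
grasp_force: 0.0
```

Emit:
send_rows(deltas="0 -0.048 0 0; 0 -0.096 0 0; 0 -0.144 0 0; 0 -0.192 0 0; 0 -0.24 0 0")

```text
t: 3.0
eef_pos: [0.4703, -0.1811, 0.2674]
tool_rot: [0.001, 0.074, 0.997, 0.0]
contact_force: [1.5, 0.4, -0.7]
gripper_width: 1.0
grasp_force: 0.0
```

```bash
python3 - <<'E'
from h import *
st()
c=bot.read_camera("scene"); P,uv=cloud(c)
E
```

```text
t 3.0 pos [ 0.4703 -0.1811  0.2674] board mm [ -34.8 -274.2] toolY deg from +y -8.49 tilt -1.0 F [ 1.48  0.37 -0.73] q7 1.75 q1 -0.22
```

Emit:
send_rows(deltas="-0.01 -0.045 0 0; -0.01 -0.061 0.03 0; -0.01 -0.061 0.08 0; -0.01 -0.061 0.13 0; -0.01 -0.061 0.17 0")

```text
t: 3.55
eef_pos: [0.471, -0.2406, 0.0948]
tool_rot: [-0.0, 0.074, 0.997, 0.0]
contact_force: [0.9, 0.6, -0.0]
gripper_width: 1.003
grasp_force: 0.0
```

Emit:
send_rows(deltas="0 0 0.03 0; 0 0 0.06 0; 0 0 0.077 0; 0 0 0.082 0; 0 0 0.082 0")

```text
t: 4.05
eef_pos: [0.4716, -0.2409, 0.0147]
tool_rot: [-0.0, 0.074, 0.997, 0.0]
contact_force: [-0.0, -0.2, 0.6]
gripper_width: 1.001
grasp_force: 0.0
```

```bash
python3 - <<'E'
from h import *
st()
c=bot.read_camera("side"); cv2.imwrite("pics/c.png",cv2.resize(c["img"][170:400,130:430,::-1],(780,598)))
E
```

```text
t 4.05 pos [ 0.4716 -0.2409  0.0147] board mm [ -24.7 -333.2] toolY deg from +y -8.5 tilt -1.0 F [-0.03 -0.17  0.62] q7 2.12 q1 0.03
```

View pics/c.png

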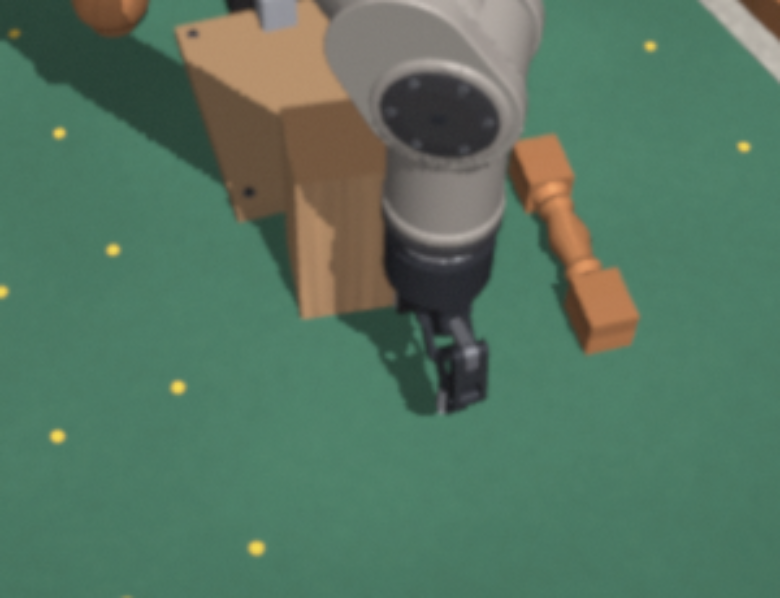

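The tool stands behind the block, with the fingers low (about 460,380) and the wrist clear. I'll approach and push slowly.

Emit:
send_rows(deltas="0 0.01 0 0; 0 0.02 0 0; 0 0.026 0 0; 0 0.031 0 0; 0 0.036 0 0")

```text
t: 4.6
eef_pos: [0.4772, -0.2051, 0.0153]
tool_rot: [0.0, 0.074, 0.997, -0.0]
contact_force: [-0.5, -3.0, 1.6]
gripper_width: 0.998
grasp_force: 0.0
```

Emit:
send_rows(deltas="0 0.004 0 0; 0 0.008 0 0; 0 0.012 0 0; 0 0.016 0 0; 0 0.016 0 0")

```text
t: 5.1
eef_pos: [0.4795, -0.1886, 0.0148]
tool_rot: [-0.0, 0.073, 0.997, 0.0]
contact_force: [0.5, 0.5, 0.0]
gripper_width: 1.001
grasp_force: 0.0
```

```bash
cat >> h.py <<'E'
def blk():
    """top-face fit of upright block in board frame, both cameras"""
    for n in ["scene","side"]:
        c=bot.read_camera(n); m=bot.masks_of(c,"block")
        lm=bot.landmark_of(c,"block_center")
        if lm:
            x=np.array(lm[0]["xyz"]); print(n,"centre(board mm)",((x[:2]-O)@np.c_[BX,BY]*1000).round(1),x[2].round(4),round(lm[0]["confidence"],2))
        if not m: continue
        P,_=cloud(c,m[0]["mask"]); zt=np.percentile(P[:,2],97); T=P[P[:,2]>zt-.012]
        L=(T[:,:2]-O)@np.c_[BX,BY]*1000
        A=np.c_[L,np.ones(len(L))]; k=np.linalg.lstsq(A,T[:,2]*1000,rcond=None)[0]
        r=cv2.minAreaRect(L.astype(np.float32)); print("  ztop",zt.round(4),"slope",k[:2].round(3),"rect",np.round(r[0],1),np.round(r[1],1),round(r[2],1))
E
python3 - <<'E'
from h import *
st(); blk()
E
```

```text
t 5.1 pos [ 0.4795 -0.1886  0.0148] board mm [ -24.6 -280.2] toolY deg from +y -8.43 tilt -1.0 F [0.53 0.46 0.04] q7 2.03 q1 -0.07
scene centre(board mm) [ -28.6 -160.4] 0.0911 0.74
  ztop 0.1846 slope [-0.026 -0.269] rect [ -26.  -152.2] [ 49.  122.2] 86.5
  ztop 0.1834 slope [-0.036 -0.596] rect [ -60.7 -206.6] [148.2  63.8] 86.3
```

```bash
python3 - <<'E'
from h import *
blk(); st()
c=bot.read_camera("side"); cv2.imwrite("pics/d.png",cv2.resize(c["img"][150:350,150:400,::-1],(750,600)))
E
```

```text
ztop 0.1846 slope [-0.025 -0.269] rect [ -26.4 -155. ] [ 53.2 122.8] 86.2
  ztop 0.1831 slope [-0.114 -0.696] rect [ -60.5 -221. ] [172.8  63.6] 87.5
t 5.7 pos [ 0.4793 -0.1897  0.015 ] board mm [ -24.6 -281.4] toolY deg from +y -8.51 tilt -1.0 F [-0.88  0.15  0.28] q7 2.03 q1 -0.07
```

View pics/d.png

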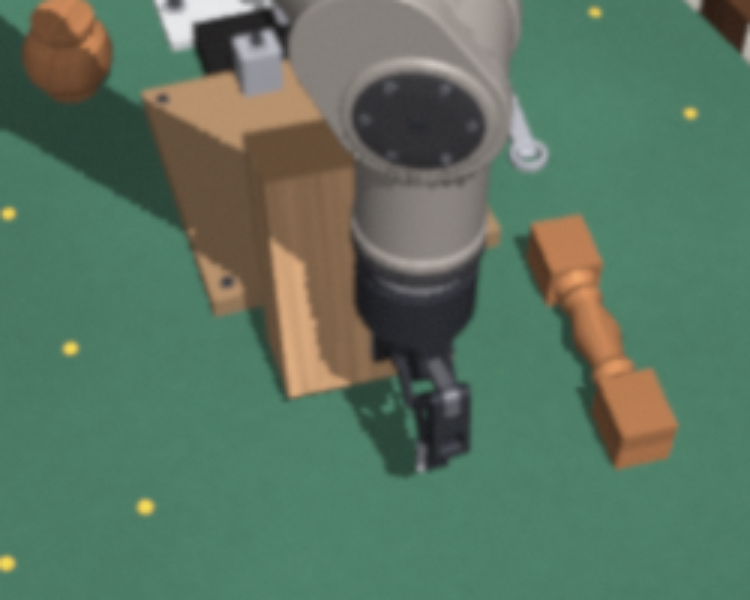

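The block leans about 15° forward. The wide wrist link touched its top, which explains the lack of wrist force. I'll back off slowly so that it settles upright.

Emit:
send_rows(deltas="0 -0.005 0 0; 0 -0.010 0 0; 0 -0.015 0 0; 0 -0.020 0 0; 0 -0.025 0 0")

```text
t: 6.25
eef_pos: [0.4755, -0.2153, 0.015]
tool_rot: [0.0, 0.074, 0.997, -0.0]
contact_force: [0.2, -1.6, -1.0]
gripper_width: 1.003
grasp_force: 0.0
```

Emit:
send_rows(deltas="0 -0.005 0 0; 0 -0.010 0 0; 0 -0.015 0 0; 0 -0.020 0 0; 0 -0.025 0 0")

```text
t: 6.75
eef_pos: [0.472, -0.2393, 0.015]
tool_rot: [-0.0, 0.074, 0.997, 0.0]
contact_force: [0.3, -0.1, 0.4]
gripper_width: 1.003
grasp_force: 0.0
```

Emit:
send_rows(deltas="0 -0.01 0 0; 0 -0.02 0 0; 0 -0.03 0 0; 0 -0.04 0 0; 0 -0.05 0 0")

```text
t: 7.25
eef_pos: [0.4644, -0.2897, 0.015]
tool_rot: [0.0, 0.074, 0.997, -0.0]
contact_force: [-0.8, -0.4, -0.4]
gripper_width: 0.996
grasp_force: 0.0
```

```bash
python3 - <<'E'
from h import *
p,R=st(); blk()
for n in ["scene","side"]:
    c=bot.read_camera(n); P,_=cloud(c); L=np.c_[(P[:,:2]-O)@np.c_[BX,BY]*1000,P[:,2]*1000]
    b=(p[:2]-O)@np.c_[BX,BY]*1000; L[:,:2]-=b; L[:,2]-=p[2]*1000
    for z in range(20,320,25):
        s=(abs(L[:,0])<90)&(abs(L[:,1])<100)&(L[:,2]>z)&(L[:,2]<z+25)
        if s.sum()>5: print(n,z,s.sum(),"x",np.percentile(L[s,0],[1,99]).round(0),"y",np.percentile(L[s,1],[1,99]).round(0))
E
```

```text
t 7.25 pos [ 0.4644 -0.2897  0.015 ] board mm [ -24.7 -382.4] toolY deg from +y -8.52 tilt -1.0 F [-0.77 -0.38 -0.36] q7 2.21 q1 0.13
  ztop 0.172 slope [-0.014 -0.008] rect [ -29.5 -196.4] [ 79.1 123.9] 86.7
  ztop 0.1719 slope [-0.207 -0.482] rect [ -64.9 -277.2] [240.9  64.3] 86.2
scene 20 20 x [-6. 11.] y [-47.  54.]
scene 45 128 x [-11.  13.] y [-55.  60.]
scene 70 232 x [-10.  14.] y [-71.  78.]
scene 95 390 x [-12.  19.] y [-67.  76.]
scene 120 490 x [-11.  20.] y [-65.  73.]
scene 145 191 x [-9. 38.] y [-25.  40.]
scene 170 303 x [-8. 39.] y [-27.  40.]
scene 195 313 x [-9. 40.] y [-27.  42.]
scene 220 383 x [-13.  40.] y [-29.  42.]
scene 245 349 x [-7. 48.] y [-26.  40.]
scene 270 395 x [-6. 43.] y [-25.  41.]
scene 295 303 x [ 5. 47.] y [-35.  53.]
side 20 23 x [-12.  -0.] y [-49.  50.]
side 45 51 x [-12.  -4.] y [-57.  46.]
side 70 120 x [-13.  10.] y [-74.  74.]
side 95 252 x [-17.  17.] y [-73.  70.]
side 120 385 x [-19.  14.] y [-70. -15.]
side 145 244 x [-38.  26.] y [-37.   7.]
side 170 375 x [-38.  27.] y [-38.  10.]
side 195 363 x [-40.  28.] y [-39.   6.]
side 220 501 x [-40.  34.] y [-39.  18.]
side 245 463 x [-38.  28.] y [-37.   7.]
side 270 463 x [-38.  26.] y [-37.   6.]
side 295 159 x [-48.   0.] y [-51. -15.]
```

Emit:
send_rows(deltas="0 0 -0.05 0; 0 0 -0.1 0; 0 0 -0.15 0; 0 0 -0.2 0; 0 0 -0.25 0")

```text
t: 8.15
eef_pos: [0.4642, -0.288, 0.2671]
tool_rot: [0.0, 0.074, 0.997, 0.0]
contact_force: [1.6, 0.2, -1.0]
gripper_width: 0.998
grasp_force: 0.0
```

```bash
python3 - <<'E'
from h import *
p,R=st()
for n in ["scene","side"]:
    c=bot.read_camera(n); P,_=cloud(c)
    L=(P[:,:2]-O)@np.c_[BX,BY]*1000
    s=(abs(P[:,2]-.17)<.005)&(abs(L[:,0]+30)<90)&(abs(L[:,1]+196)<70)
    r=cv2.minAreaRect(L[s].astype(np.float32)); print(n,s.sum(),np.median(P[s,2]),r)
    # trimmed edges in rotated frame
    a=np.deg2rad(r[2]-90 if r[2]>45 else r[2]); q=L[s]@np.array([[np.cos(a),-np.sin(a)],[np.sin(a),np.cos(a)]])
    print(" a",np.rad2deg(a).round(2),np.percentile(q,[.7,99.3],axis=0).round(1).tolist())
    m=bot.masks_of(c,"board"); 
    # board edges: pts at z~.0177 in board frame
    s=(abs(P[:,2]-.0177)<.004)
    for nm,sel,ax in [("y-",(abs(L[:,0]+20)<70)&(abs(L[:,1]+110)<25),1),("x-",(abs(L[:,1])<90)&(abs(L[:,0]+110)<25),0)]:
        k=s&sel; 
        if k.sum()>20: print(" edge",nm,np.percentile(L[k][:,ax],[0,1,5]).round(1))
    s=(abs(P[:,2]-.0595)<.002)
    k=s&(L[:,0]>60)&(L[:,0]<100)&(abs(L[:,1]+15)<60); print(" fence x",np.percentile(L[k][:,0],[1,50,99]).round(1))
    k=s&(L[:,0]>-50)&(L[:,0]<65)&(abs(L[:,1]-95)<30); print(" stops y",np.percentile(L[k][:,1],[1,5,50,99]).round(1),"x",np.percentile(L[k][:,0],[1,99]).round(1))
E
```

```text
t 8.15 pos [ 0.4642 -0.288   0.2671] board mm [ -25.1 -380.8] toolY deg from +y -8.46 tilt -1.0 F [ 1.59  0.17 -1.05] q7 2.01 q1 -0.04
scene 1729 0.16983404466058266 ((-30.451250076293945, -196.51014709472656), (80.07376098632812, 124.2056884765625), 87.15618896484375)
 a -2.84 [[-80.2, -236.8], [40.4, -158.5]]
 edge y- [-122.5 -122.1 -120.8]
 edge x- [-123.  -120.6 -118.6]
 fence x [69.7 82.4 93.3]
 stops y [ 80.6  81.4  94.5 110.6] x [-38.2  59.3]
side 1863 0.16959311183105283 ((-31.418994903564453, -198.7744140625), (81.54642486572266, 120.47314453125), 86.88375854492188)
 a -3.12 [[-80.4, -239.1], [37.8, -161.7]]
 edge y- [-127.1 -125.7 -124.4]
 edge x- [-120.3 -119.8 -118.7]
 fence x [67.7 75.9 89. ]
 stops y [ 76.5  78.7  90.4 120.6] x [-40.7  55.8]
```

Emit:
send_rows(deltas="0.003 0.045 0 0; 0.006 0.09 0 0; 0.006 0.135 0 0; 0.006 0.175 0 0; 0.006 0.183 0 0")

```text
t: 8.85
eef_pos: [0.4853, -0.1008, 0.2629]
tool_rot: [-0.002, 0.07, 0.998, 0.001]
contact_force: [0.2, 1.0, -0.8]
gripper_width: 1.002
grasp_force: 0.0
```

```bash
python3 - <<'E'
from h import *
p,R=st(); p,R=st()
c=bot.read_camera("wrist"); P,_=cloud(c); print(np.linalg.inv(c["camera_from_world"])[:3,3]-p)
L=(P[:,:2]-O)@np.c_[BX,BY]*1000
s=(abs(P[:,2]-.17)<.008)&(abs(L[:,0]+30)<90)&(abs(L[:,1]+196)<70)
r=cv2.minAreaRect(L[s].astype(np.float32)); print(s.sum(),np.median(P[s,2]),r)
a=np.deg2rad(r[2]-90 if r[2]>45 else r[2]); q=L[s]@np.array([[np.cos(a),-np.sin(a)],[np.sin(a),np.cos(a)]])
pc=np.percentile(q,[.5,99.5],axis=0); print(np.rad2deg(a),pc.round(1)); 
x=pc.mean(0); print("ctr",x@np.array([[np.cos(a),np.sin(a)],[-np.sin(a),np.cos(a)]]))
cv2.imwrite("pics/w.png",c["img"][:,:,::-1])
E
```

```text
t 8.85 pos [ 0.4853 -0.1008  0.2629] board mm [ -31.8 -192.5] toolY deg from +y -8.03 tilt -1.0 F [ 0.21  0.99 -0.85] q7 1.58 q1 -0.33
t 8.85 pos [ 0.4853 -0.1008  0.2629] board mm [ -31.8 -192.5] toolY deg from +y -8.03 tilt -1.0 F [ 0.21  0.99 -0.85] q7 1.58 q1 -0.33
[-0.0730698   0.01094517  0.16847087]
14851 0.1713983847907267 ((-30.40281105041504, -196.4195098876953), (78.25482177734375, 120.61148071289062), 86.60194396972656)
-3.3980560302734375 [[ -78.9 -236.4]
 [  40.4 -159.3]]
ctr [ -30.95916153 -196.37225872]
```

View pics/w.png

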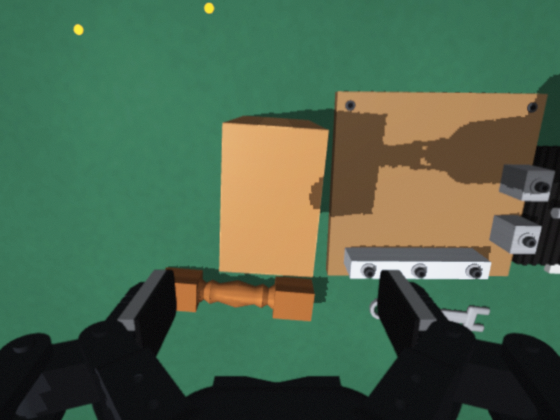

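The wrist view shows the block top between the pads (pixels 220–328, with the jaws at about 165 and 390). I'll let it settle, then centre it.

Emit:
send_rows(deltas="0 0.001 0 0; 0 0.001 0 0; 0 0.001 0 0; 0 0.001 0 0; 0 0.001 0 0")

```text
t: 9.4
eef_pos: [0.4858, -0.1065, 0.265]
tool_rot: [0.0, 0.075, 0.997, -0.0]
contact_force: [-0.0, 0.9, 1.0]
gripper_width: 0.997
grasp_force: 0.0
```

```bash
cat >> h.py <<'E'
def wtop(z0,tol=.008,box=None):
    p,R=st(); c=bot.read_camera("wrist"); P,_=cloud(c)
    L=(P[:,:2]-O)@np.c_[BX,BY]*1000
    s=(abs(P[:,2]-z0)<tol)
    if box: s&=(L[:,0]>box[0])&(L[:,0]<box[1])&(L[:,1]>box[2])&(L[:,1]<box[3])
    r=cv2.minAreaRect(L[s].astype(np.float32)); print(s.sum(),np.median(P[s,2]).round(4),np.round(r[0],1),np.round(r[1],1),round(r[2],2))
E
python3 - <<'E'
from h import *
wtop(.17,box=(-120,60,-266,-126))
E
```

```text
t 9.4 pos [ 0.4858 -0.1065  0.265 ] board mm [ -30.5 -198.1] toolY deg from +y -8.58 tilt -1.0 F [-0.04  0.85  0.95] q7 1.58 q1 -0.32
14690 0.1714 [ -30.3 -196.4] [ 78.2 120.9] 86.59
```

Emit:
send_rows(deltas="0 0.0015 0.03 1; 0 0.0015 0.06 2; 0 0.0015 0.085 2; 0 0.0015 0.095 2; 0 0.0015 0.105 2")

```text
t: 9.95
eef_pos: [0.4862, -0.1044, 0.1597]
tool_rot: [-0.0, 0.092, 0.996, -0.0]
contact_force: [1.0, 0.0, 0.0]
gripper_width: 1.001
grasp_force: 0.0
```

Emit:
send_rows(deltas="0 0 0.005 0; 0 0 0.01 0; 0 0 0.015 0; 0 0 0.02 0; 0 0 0.025 0")

```text
t: 10.45
eef_pos: [0.4864, -0.1042, 0.1349]
tool_rot: [0.0, 0.091, 0.996, 0.0]
contact_force: [-0.1, -0.5, 0.8]
gripper_width: 0.998
grasp_force: 0.0
```

Emit:
send_rows(deltas="0 0 0 0; 0 0.004 0 0; 0 0.008 0 0; 0 0.012 0 -1; 0 0.016 0 -1", claw=0.96, force=20)

```text
t: 10.95
eef_pos: [0.4892, -0.0879, 0.1351]
tool_rot: [0.0, 0.082, 0.997, 0.0]
contact_force: [0.7, 0.6, -0.1]
gripper_width: 0.958
grasp_force: 0.0
```

```bash
python3 - <<'E'
from h import *
st(); blk()
E
```

```text
t 10.95 pos [ 0.4892 -0.0879  0.1351] board mm [ -29.7 -179.2] toolY deg from +y -9.43 tilt -1.0 F [ 0.74  0.56 -0.1 ] q7 1.62 q1 -0.3
  ztop 0.172 slope [-0.018  0.003] rect [ -22.7 -190.6] [ 89.4 110.9] 85.5
side centre(board mm) [ -32.9 -197.7] 0.0818 0.72
  ztop 0.1717 slope [-0.003  0.011] rect [ -31.6 -206.5] [ 93.2 121.3] 85.9
```

Emit:
send_rows(deltas="0 0.003 0 0; 0 0.006 0 0; 0 0.009 0 0; 0 0.012 0 -0.5; 0 0.015 0 -1")

```text
t: 11.75
eef_pos: [0.4915, -0.0733, 0.135]
tool_rot: [-0.0, 0.074, 0.997, 0.0]
contact_force: [-0.1, -0.9, -0.4]
gripper_width: 0.96
grasp_force: 0.0
```

Emit:
send_rows(deltas="0 0.002 0 0; 0 0.004 0 0; 0 0.005 0 0; 0 0.006 0 0; 0 0.007 0 0")

```text
t: 12.25
eef_pos: [0.4925, -0.0668, 0.135]
tool_rot: [0.0, 0.074, 0.997, -0.0]
contact_force: [0.6, -0.3, -0.7]
gripper_width: 0.963
grasp_force: 0.0
```

```bash
python3 - <<'E'
from h import *
st(); blk()
c=bot.read_camera("side"); cv2.imwrite("pics/e.png",cv2.resize(c["img"][150:350,150:400,::-1],(750,600)))
E
```

```text
t 12.25 pos [ 0.4925 -0.0668  0.135 ] board mm [ -29.6 -157.9] toolY deg from +y -8.51 tilt -1.0 F [ 0.58 -0.29 -0.68] q7 1.59 q1 -0.34
  ztop 0.1718 slope [-0.019 -0.007] rect [ -23.8 -196.7] [ 79.  111.8] 86.9
side centre(board mm) [ -32.9 -195.8] 0.0813 0.7
  ztop 0.1717 slope [-0.  0.] rect [ -31.  -199.2] [ 80.1 121.6] 86.2
```

View pics/e.png

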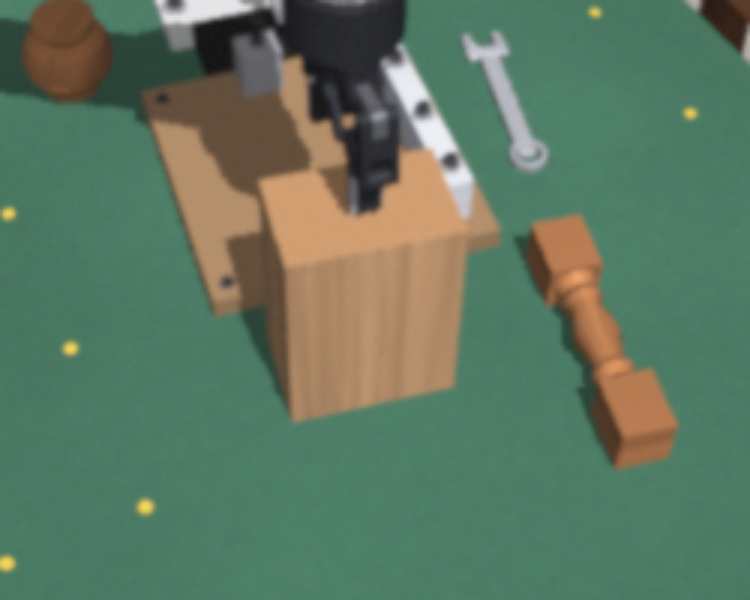

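The fingers passed over the top, and the block has not moved. I'll measure how high the open fingertips really stand.

```bash
python3 - <<'E'
from h import *
p,R=st()
for n in ["side","scene"]:
    c=bot.read_camera(n); P,_=cloud(c); L=np.c_[(P[:,:2]-O)@np.c_[BX,BY]*1000,P[:,2]*1000]
    b=(p[:2]-O)@np.c_[BX,BY]*1000; L[:,:2]-=b
    s=(abs(L[:,0])<16)&(abs(L[:,1])<90)&(L[:,2]>173.5)&(L[:,2]<300)
    Q=L[s]; 
    for lo in range(-90,90,15):
        k=(Q[:,1]>=lo)&(Q[:,1]<lo+15)
        if k.sum()>3: print(n,"y",lo,k.sum(),"minz",np.percentile(Q[k,2],[0,10]).round(1))
    s=(abs(L[:,0])<16)&(L[:,1]>25)&(L[:,1]<80)&(L[:,2]>30)&(L[:,2]<173.5); print(s.sum(), L[s][:6].round(0))
E
```

```text
t 12.6 pos [ 0.4925 -0.0669  0.135 ] board mm [ -29.6 -157.9] toolY deg from +y -8.5 tilt -1.0 F [0.67 0.15 0.91] q7 1.59 q1 -0.34
side y -90 4 minz [220.9 221.8]
side y -75 387 minz [214.1 224.6]
side y -60 160 minz [175.  181.2]
side y -45 286 minz [213.9 237.9]
side y -30 60 minz [238.3 242.7]
side y -15 5 minz [263.1 263.8]
side y 0 5 minz [243.2 244.5]
side y 15 5 minz [228.3 228.9]
side y 30 81 minz [174.6 179. ]
side y 45 5 minz [206.6 207.1]
11 [[ -6.  43. 172.]
 [ -2.  42. 172.]
 [  2.  41. 171.]
 [-10.  42. 172.]
 [ -6.  42. 171.]
 [ -4.  40. 172.]]
scene y -75 143 minz [213.5 223.4]
scene y -60 229 minz [177.  195.4]
scene y -45 186 minz [174.3 185.9]
scene y -30 57 minz [231.6 239.5]
scene y -15 62 minz [173.8 233.9]
scene y 0 61 minz [173.6 235.1]
scene y 15 59 minz [235.  249.1]
scene y 30 218 minz [176.5 219.4]
scene y 45 236 minz [175.1 192.2]
scene y 60 203 minz [213.7 224.8]
0 []
```

Open tips stand about 36 mm above the TCP, so the straddle needs to go deeper. I'll go back and repeat it lower.

Emit:
send_rows(deltas="0 0 -0.02 0; 0.001 -0.012 -0.03 1; 0.001 -0.0265 -0.03 2; 0.001 -0.0385 -0.03 2; 0.001 -0.0385 -0.03 2", claw=1)

```text
t: 13.2
eef_pos: [0.4847, -0.1075, 0.1645]
tool_rot: [-0.0, 0.094, 0.996, -0.0]
contact_force: [-0.0, 0.0, 0.0]
gripper_width: 1.002
grasp_force: 0.0
```

Emit:
send_rows(deltas="0 0 0 0; 0 0 0 0; 0 0 0 0")

```text
t: 13.5
eef_pos: [0.4858, -0.1042, 0.1647]
tool_rot: [-0.0, 0.091, 0.996, 0.0]
contact_force: [-0.2, 0.1, 0.0]
gripper_width: 0.999
grasp_force: 0.0
```

```bash
python3 - <<'E'
from h import *
wtop(.17,box=(-120,60,-266,-126))
E
```

```text
t 13.5 pos [ 0.4858 -0.1042  0.1647] board mm [ -30.8 -195.8] toolY deg from +y -10.44 tilt -1.0 F [-0.16  0.08  0.01] q7 1.62 q1 -0.3
33795 0.1714 [ -30.1 -196.4] [ 78.5 121.2] 86.58
```

Emit:
send_rows(deltas="0 -0.0005 0.015 0.5; 0 -0.0005 0.025 1; 0 -0.0005 0.03 1; 0 -0.0005 0.035 1; 0 -0.0005 0.04 1")

```text
t: 14.05
eef_pos: [0.4859, -0.1052, 0.1248]
tool_rot: [0.0, 0.1, 0.995, -0.0]
contact_force: [-0.5, 0.1, 0.7]
gripper_width: 0.999
grasp_force: 0.0
```

Emit:
send_rows(deltas="0 0 0.006 0; 0 0 0.012 0; 0 0 0.018 0; 0 0 0.022 0; 0 0 0.025 0")

```text
t: 14.55
eef_pos: [0.4856, -0.1052, 0.0996]
tool_rot: [-0.0, 0.1, 0.995, -0.0]
contact_force: [0.7, 0.3, 0.2]
gripper_width: 0.998
grasp_force: 0.0
```

```bash
python3 - <<'E'
from h import *
st(); blk()
E
```

```text
t 14.55 pos [ 0.4856 -0.1052  0.0996] board mm [ -30.8 -196.9] toolY deg from +y -11.5 tilt -1.0 F [0.67 0.34 0.15] q7 1.66 q1 -0.26
side centre(board mm) [ -31.8 -194.5] 0.0839 0.97
  ztop 0.1717 slope [ 0.    -0.029] rect [ -32.5 -215. ] [114.4 120.5] 86.8
```

Emit:
send_rows(deltas="0 0 0 0; 0 0.004 0 -0.5; 0 0.008 0 -1; 0 0.012 0 -1.5; 0 0.016 0 -2", claw=0.97)

```text
t: 15.35
eef_pos: [0.4891, -0.0893, 0.1001]
tool_rot: [0.0, 0.082, 0.997, -0.0]
contact_force: [-0.5, -2.2, 1.7]
gripper_width: 0.971
grasp_force: 1.1
```

```bash
python3 - <<'E'
from h import *
wtop(.17,box=(-120,60,-266,-106)); blk()
E
```

```text
t 15.35 pos [ 0.4891 -0.0893  0.1001] board mm [ -29.7 -180.6] toolY deg from +y -9.45 tilt -1.0 F [-0.52 -2.2   1.68] q7 1.66 q1 -0.28
54645 0.1742 [ -50.8 -177.6] [109.7  82.4] 82.6
  ztop 0.1773 slope [-0.031 -0.099] rect [ -22.9 -172.9] [ 85.5 111.7] 86.0
side centre(board mm) [ -29.9 -186.1] 0.0879 0.69
```

Emit:
send_rows(deltas="0 0 0 0; 0 0.003 0 -0.5; 0 0.006 0 -1; 0 0.009 0 -1; 0 0.012 0 -1", claw=0.95)

```text
t: 16.2
eef_pos: [0.4912, -0.0778, 0.1002]
tool_rot: [0.0, 0.074, 0.997, -0.0]
contact_force: [-0.9, -3.9, 5.8]
gripper_width: 0.95
grasp_force: 15.3
```

```bash
python3 - <<'E'
from h import *
st(); blk()
for n in ["side","scene"]:
    c=bot.read_camera(n)
    P,_=cloud(c); L=np.c_[(P[:,:2]-O)@np.c_[BX,BY]*1000,P[:,2]*1000]
    # rear face / -x side face points
    s=(L[:,0]>-85)&(L[:,0]<35)&(L[:,1]>-250)&(L[:,1]<-150)&(L[:,2]<150)&(L[:,2]>4)
    for z in (10,40,70,100,130):
        k=s&(abs(L[:,2]-z)<8); print(n,z,k.sum(),np.percentile(L[k][:,1],[5,50]).round(1) if k.sum()>5 else "")
E
```

```text
t 16.2 pos [ 0.4912 -0.0778  0.1002] board mm [ -29.3 -168.9] toolY deg from +y -8.5 tilt -1.0 F [-0.93 -3.92  5.8 ] q7 1.65 q1 -0.3
  ztop 0.0805 slope [-0.034 -0.001] rect [-171.7  163.2] [53.6 52.4] 67.7
side centre(board mm) [ -27.8 -176.3] 0.0857 0.69
  ztop 0.1761 slope [-0.005 -0.058] rect [ -30.9 -169.8] [ 80.1 119.2] 88.0
side 10 164 [-225.8 -223.1]
side 40 272 [-222.9 -220.1]
side 70 276 [-220.  -216.7]
side 100 289 [-216.7 -213.6]
side 130 300 [-213.8 -210.6]
scene 10 103 [-220.9 -186.7]
scene 40 124 [-218.4 -185.1]
scene 70 133 [-214.3 -183.9]
scene 100 132 [-211.1 -183.1]
scene 130 141 [-209.4 -183.1]
```

Emit:
send_rows(deltas="0 0.004 0 0; 0 0.008 0 0; 0 0.012 0 0; 0 0.015 0 0; 0 0.018 0 0", claw=0.96)

```text
t: 17.1
eef_pos: [0.4935, -0.0596, 0.1]
tool_rot: [-0.0, 0.074, 0.997, -0.0]
contact_force: [-1.3, -4.8, 5.3]
gripper_width: 0.957
grasp_force: 6.0
```

```bash
cat >> h.py <<'E'
def rear(lo=-260,hi=-130,zs=(10,40,70,100,130)):
    for n in ["side"]:
        c=bot.read_camera(n)
        P,_=cloud(c); L=np.c_[(P[:,:2]-O)@np.c_[BX,BY]*1000,P[:,2]*1000]
        s=(L[:,0]>-85)&(L[:,0]<28)&(L[:,1]>lo)&(L[:,1]<hi)
        Z=[];
        for z in zs:
            k=s&(abs(L[:,2]-z)<6); 
            if k.sum()>5:
                m=np.median(L[k][:,1]); kk=k&(abs(L[:,1]-m)<4); f=np.polyfit(L[kk][:,0],L[kk][:,1],1); Z.append((z,m.round(1),k.sum(),"yaw",f[0].round(3)))
        print(n,Z)
E
python3 - <<'E'
from h import *
st(); rear()
E
```

```text
t 17.1 pos [ 0.4935 -0.0596  0.1   ] board mm [ -29.7 -150.6] toolY deg from +y -8.49 tilt -1.0 F [-1.25 -4.77  5.31] q7 1.61 q1 -0.33
side [(10, np.float64(-205.6), np.int64(137), 'yaw', np.float64(-0.036)), (40, np.float64(-202.6), np.int64(197), 'yaw', np.float64(-0.036)), (70, np.float64(-199.5), np.int64(212), 'yaw', np.float64(-0.038)), (100, np.float64(-195.9), np.int64(228), 'yaw', np.float64(-0.035)), (130, np.float64(-192.7), np.int64(209), 'yaw', np.float64(-0.042))]
```

Emit:
send_rows(deltas="0 0.0015 0 0; 0 0.003 0 0; 0 0.004 0 0; 0 0.005 0 0; 0 0.006 0 0")

```text
t: 17.65
eef_pos: [0.495, -0.0559, 0.1006]
tool_rot: [0.001, 0.074, 0.997, -0.001]
contact_force: [-1.3, -9.0, 10.8]
gripper_width: 0.96
grasp_force: 13.2
```

```bash
python3 - <<'E'
from h import *
st(); rear()
E
```

```text
t 17.65 pos [ 0.495  -0.0559  0.1006] board mm [ -28.7 -146.7] toolY deg from +y -8.54 tilt -1.0 F [-1.32 -8.95 10.75] q7 1.6 q1 -0.34
side [(10, np.float64(-204.6), np.int64(97), 'yaw', np.float64(-0.025)), (40, np.float64(-201.0), np.int64(194), 'yaw', np.float64(-0.018)), (70, np.float64(-196.9), np.int64(218), 'yaw', np.float64(-0.021)), (100, np.float64(-192.9), np.int64(238), 'yaw', np.float64(-0.021)), (130, np.float64(-189.4), np.int64(221), 'yaw', np.float64(-0.03))]
```

Emit:
send_rows(deltas="0 -0.003 0 0; 0 -0.006 0 0; 0 -0.010 0 0; 0 -0.014 0 0; 0 -0.017 0 0", claw=1)

```text
t: 18.2
eef_pos: [0.4915, -0.071, 0.0997]
tool_rot: [-0.0, 0.074, 0.997, 0.0]
contact_force: [-0.4, -1.7, -1.2]
gripper_width: 1.001
grasp_force: 0.6
```

```bash
python3 - <<'E'
from h import *
st(); rear(); wtop(.17,box=(-120,60,-250,-100))
E
```

```text
t 18.2 pos [ 0.4915 -0.071   0.0997] board mm [ -30.  -162.1] toolY deg from +y -8.51 tilt -1.0 F [-0.42 -1.72 -1.17] q7 1.64 q1 -0.31
side [(10, np.float64(-205.9), np.int64(171), 'yaw', np.float64(-0.022)), (40, np.float64(-205.5), np.int64(169), 'yaw', np.float64(-0.024)), (70, np.float64(-205.1), np.int64(188), 'yaw', np.float64(-0.02)), (100, np.float64(-205.0), np.int64(194), 'yaw', np.float64(-0.021)), (130, np.float64(-204.8), np.int64(188), 'yaw', np.float64(-0.019))]
t 18.25 pos [ 0.4915 -0.0716  0.0998] board mm [ -29.9 -162.7] toolY deg from +y -8.55 tilt -1.0 F [ 0.94 -1.27 -1.23] q7 1.64 q1 -0.31
59593 0.1715 [ -47.3 -161.5] [113.1  84.4] 88.72
```

Emit:
send_rows(deltas="0 -0.001 0 0; 0 -0.001 -0.03 0; 0 -0.001 -0.08 0; 0 -0.001 -0.13 0; 0 -0.001 -0.17 0")

```text
t: 18.8
eef_pos: [0.4924, -0.0714, 0.273]
tool_rot: [0.001, 0.074, 0.997, 0.0]
contact_force: [1.5, 0.1, 0.3]
gripper_width: 1.001
grasp_force: 0.0
```

Emit:
send_rows(deltas="0 0 0 0; 0 0 0 0")

```text
t: 19.0
eef_pos: [0.4924, -0.0711, 0.2708]
tool_rot: [0.001, 0.074, 0.997, 0.001]
contact_force: [0.2, 0.1, -0.6]
gripper_width: 1.002
grasp_force: 0.0
```

```bash
cat >> h.py <<'E'
def edges():
    c=bot.read_camera("wrist"); P,_=cloud(c); L=np.c_[(P[:,:2]-O)@np.c_[BX,BY]*1000,P[:,2]*1000]
    pr=lambda n,v:print(n,len(v),np.percentile(v,[0,1,5,50,95,99,100]).round(1) if len(v)>20 else "")
    b=(abs(L[:,2]-18)<4)
    pr("board y- edge",L[b&(L[:,0]>-115)&(L[:,0]<-95)&(abs(L[:,1]+120)<40)][:,1])
    pr("board y- edge R",L[b&(L[:,0]>75)&(L[:,0]<105)&(abs(L[:,1]+120)<40)][:,1])
    pr("board x- edge",L[b&(abs(L[:,1])<60)&(L[:,0]<-80)&(L[:,0]>-150)][:,0])
    t=(abs(L[:,2]-60)<3)
    pr("fence top x",L[t&(abs(L[:,1])<50)&(L[:,0]>60)&(L[:,0]<110)][:,0])
    pr("stopA y",L[t&(abs(L[:,0]+22)<10)&(L[:,1]>65)&(L[:,1]<140)][:,1])
    pr("stopB y",L[t&(abs(L[:,0]-42)<10)&(L[:,1]>65)&(L[:,1]<140)][:,1])
    # fence face yaw
    return c
E
python3 - <<'E'
from h import *
wtop(.17,box=(-120,60,-250,-100)); c=edges(); rear()
E
```

```text
t 19.0 pos [ 0.4924 -0.0711  0.2708] board mm [ -29.1 -162.2] toolY deg from +y -8.45 tilt -1.0 F [ 0.16  0.15 -0.58] q7 1.51 q1 -0.4
14138 0.1714 [ -29.2 -165.7] [ 78.3 120.6] 88.68
board y- edge 666 [-123.3 -123.2 -121.5 -101.5  -82.2  -80.5  -80. ]
board y- edge R 106 [-108.8 -108.5 -108.  -105.2 -101.8 -100.5 -100.4]
board x- edge 3676 [-120.2 -120.  -118.7 -101.   -82.1  -80.8  -80.6]
fence top x 1157 [68.5 68.9 69.3 77.5 89.9 90.9 91.4]
stopA y 320 [ 81.   81.3  81.8  89.2 110.5 111.3 111.8]
stopB y 270 [ 81.   81.3  81.7  89.4 111.4 112.4 112.9]
side [(10, np.float64(-205.9), np.int64(167), 'yaw', np.float64(-0.019)), (40, np.float64(-205.5), np.int64(177), 'yaw', np.float64(-0.019)), (70, np.float64(-205.7), np.int64(188), 'yaw', np.float64(-0.024)), (100, np.float64(-205.7), np.int64(199), 'yaw', np.float64(-0.025)), (130, np.float64(-205.5), np.int64(209), 'yaw', np.float64(-0.02))]
```

The block is upright and butted: centre at board y ≈ -162 against the measured stops and edge, and the camera frame offset is now corrected. Next I'll shut the gripper, go behind it and tip it by the top.

Emit:
send_rows(deltas="0 -0.03 0 0; 0 -0.07 0 0; 0 -0.11 0 0; 0 -0.11 0 0; 0 -0.11 0.03 0", claw=0)

```text
t: 19.65
eef_pos: [0.4772, -0.1824, 0.2415]
tool_rot: [0.002, 0.076, 0.997, -0.0]
contact_force: [1.2, 0.8, -1.1]
gripper_width: 0.142
grasp_force: 0.0
```

Emit:
send_rows(deltas="0 0 0.03 0; 0 0 0.07 0; 0 0 0.09 0; 0 0 0.09 0; 0 0 0.09 0")

```text
t: 20.15
eef_pos: [0.4753, -0.1803, 0.1497]
tool_rot: [-0.001, 0.074, 0.997, -0.0]
contact_force: [-0.9, -0.4, 0.2]
gripper_width: 0.002
grasp_force: 0.0
```

```bash
sed -i 's/^def b2w/O=O-.0034*BY-.0007*BX\ndef b2w/' h.py; python3 - <<'E'
from h import *
p,R=st(); rear()
for n in ["side","scene"]:
    c=bot.read_camera(n); P,_=cloud(c); L=np.c_[(P[:,:2]-O)@np.c_[BX,BY]*1000,P[:,2]*1000]
    b=(p[:2]-O)@np.c_[BX,BY]*1000; L[:,:2]-=b; L[:,2]-=p[2]*1000
    for z in range(-20,200,20):
        s=(abs(L[:,0])<60)&(abs(L[:,1])<58)&(L[:,2]>z)&(L[:,2]<z+20)
        if s.sum()>5: print(n,z,s.sum(),"x",np.percentile(L[s,0],[1,99]).round(0),"y",np.percentile(L[s,1],[1,99]).round(0))
E
```

```text
t 20.15 pos [ 0.4753 -0.1803  0.1497] board mm [ -29.3 -269.2] toolY deg from +y -8.49 tilt -1.0 F [-0.93 -0.37  0.22] q7 1.86 q1 -0.19
side [(10, np.float64(-202.5), np.int64(170), 'yaw', np.float64(-0.026)), (40, np.float64(-202.3), np.int64(174), 'yaw', np.float64(-0.026)), (70, np.float64(-202.3), np.int64(188), 'yaw', np.float64(-0.024)), (100, np.float64(-201.8), np.int64(115), 'yaw', np.float64(-0.025)), (130, np.float64(-201.7), np.int64(120), 'yaw', np.float64(-0.022))]
side 20 40 x [-11.   7.] y [-15.   7.]
side 40 65 x [-11.   8.] y [-16.   7.]
side 60 71 x [-13.   7.] y [-31.  32.]
side 80 114 x [-17.   5.] y [-45.  37.]
side 100 162 x [-19.  12.] y [-58.  13.]
side 120 235 x [-20.  18.] y [-57. -10.]
side 140 189 x [-37.  27.] y [-42.  -5.]
side 160 393 x [-38.  30.] y [-40.  -0.]
side 180 574 x [-38.  31.] y [-40.   4.]
scene 20 42 x [-2. 13.] y [-12.  13.]
scene 40 86 x [-5. 14.] y [-12.  14.]
scene 60 169 x [-7. 16.] y [-33.  31.]
scene 80 306 x [-8. 19.] y [-46.  45.]
scene 100 401 x [-10.  21.] y [-57.  57.]
scene 120 351 x [-5. 22.] y [-55.  53.]
scene 140 124 x [-6. 39.] y [-37.  40.]
scene 160 327 x [-2. 40.] y [-30.  38.]
scene 180 461 x [-6. 40.] y [-32.  38.]
```

Emit:
send_rows(deltas="0 0 0.02 0; 0 0 0.034 0; 0 0.015 0.034 0; 0 0.03 0.034 0; 0 0.044 0.034 0")

```text
t: 20.8
eef_pos: [0.483, -0.1366, 0.1171]
tool_rot: [0.001, 0.074, 0.997, 0.0]
contact_force: [-0.0, 1.2, -0.1]
gripper_width: -0.003
grasp_force: 0.0
```

Emit:
send_rows(deltas="0 0.005 0 0; 0 0.01 0 0; 0 0.016 0 0; 0 0.022 0 0; 0 0.028 0 0")

```text
t: 21.3
eef_pos: [0.4863, -0.1095, 0.1162]
tool_rot: [0.0, 0.075, 0.997, -0.0]
contact_force: [-0.7, -2.4, 1.4]
gripper_width: 0.001
grasp_force: 0.9
```

```bash
python3 - <<'E'
from h import *
p,R=st(); rear()
E
```

```text
t 21.3 pos [ 0.4863 -0.1095  0.1162] board mm [ -28.8 -197.6] toolY deg from +y -8.55 tilt -1.0 F [-0.69 -2.39  1.35] q7 1.73 q1 -0.3
side [(10, np.float64(-201.2), np.int64(120), 'yaw', np.float64(-0.019)), (40, np.float64(-197.8), np.int64(199), 'yaw', np.float64(-0.02)), (70, np.float64(-194.1), np.int64(214), 'yaw', np.float64(-0.019)), (100, np.float64(-190.3), np.int64(218), 'yaw', np.float64(-0.025)), (130, np.float64(-186.9), np.int64(185), 'yaw', np.float64(-0.026))]
```

Emit:
send_rows(deltas="0 0.009 0 0; 0 0.018 0 0; 0 0.027 0 0; 0 0.036 0 0; 0 0.044 0 0")

```text
t: 21.85
eef_pos: [0.494, -0.0652, 0.1169]
tool_rot: [0.001, 0.074, 0.997, 0.0]
contact_force: [0.1, -0.2, -0.0]
gripper_width: -0.0
grasp_force: 0.0
```

Emit:
send_rows(deltas="0 0.006 0 0; 0 0.012 0 0; 0 0.018 0 0; 0 0.024 0 0; 0 0.030 0 0")

```text
t: 22.35
eef_pos: [0.497, -0.0356, 0.1158]
tool_rot: [-0.0, 0.074, 0.997, 0.0]
contact_force: [0.3, 0.0, -0.2]
gripper_width: 0.001
grasp_force: 0.0
```

```bash
python3 - <<'E'
from h import *
p,R=st()
c=bot.read_camera("side"); cv2.imwrite("pics/f.png",cv2.resize(c["img"][130:330,130:380,::-1],(750,600)))
for q in bot.landmark_of(c,"block_center")[:1]: x=np.array(q["xyz"]); print(((x[:2]-O)@np.c_[BX,BY]*1000).round(1),x[2])
E
```

```text
t 22.35 pos [ 0.497  -0.0356  0.1158] board mm [ -29. -123.] toolY deg from +y -8.5 tilt -1.0 F [ 0.31  0.01 -0.23] q7 1.57 q1 -0.44
[-26.5 -87.5] 0.055
```

View pics/f.png

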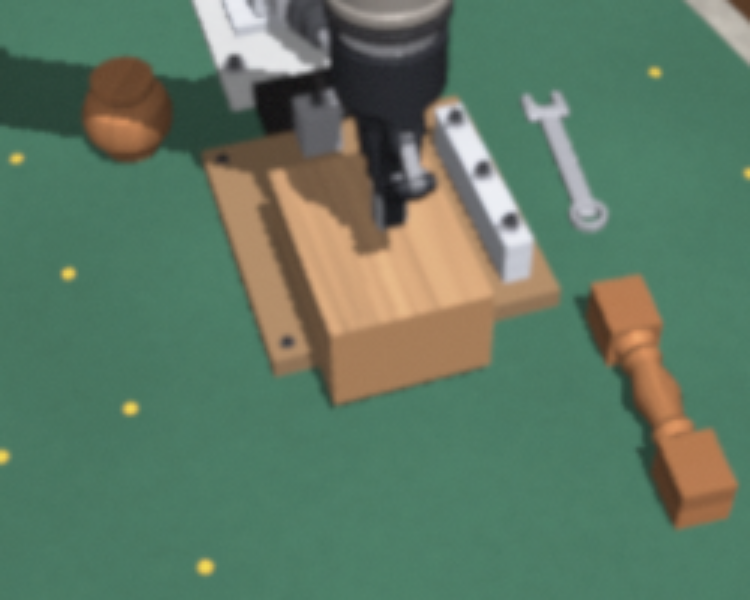

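The block lies flat on its back on the board, overhanging the edge. I'll raise the tool and measure.

Emit:
send_rows(deltas="0 0 -0.04 0; 0 0 -0.08 0; 0 0 -0.12 0; 0 0 -0.15 0; 0 0 -0.15 0")

```text
t: 22.95
eef_pos: [0.4997, -0.0366, 0.2702]
tool_rot: [0.004, 0.074, 0.997, 0.001]
contact_force: [0.7, -0.2, 0.4]
gripper_width: -0.001
grasp_force: 0.0
```

```bash
python3 - <<'E'
from h import *
wtop(.096,tol=.006,box=(-150,68,-250,80)); edges()
E
```

```text
t 22.95 pos [ 0.4997 -0.0366  0.2702] board mm [ -26.2 -123.5] toolY deg from +y -8.54 tilt -1.0 F [ 0.71 -0.16  0.42] q7 1.45 q1 -0.52
19978 0.0971 [-27.5 -86.5] [120.8 171.2] 0.13
board y- edge 654 [-119.2 -119.2 -118.1  -99.7  -81.6  -80.2  -80. ]
board y- edge R 191 [-118.9 -118.9 -118.9 -108.4 -100.3  -99.   -99. ]
board x- edge 3182 [-119.5 -119.4 -117.3 -102.9  -86.3  -81.8  -80.5]
fence top x 1233 [68.7 69.5 69.9 78.7 90.4 91.1 91.6]
stopA y 335 [ 83.6  84.3  84.7  93.3 114.5 115.2 115.9]
stopB y 278 [ 83.7  84.4  84.8  92.7 114.4 115.1 116. ]
```

Emit:
send_rows(deltas="0 -0.04 0 0; 0 -0.083 0 0; 0 -0.083 0.04 0; 0 -0.083 0.08 0; 0 -0.083 0.13 0")

```text
t: 23.55
eef_pos: [0.4846, -0.1188, 0.1343]
tool_rot: [0.0, 0.075, 0.997, -0.0]
contact_force: [1.3, 0.5, -0.1]
gripper_width: 0.0
grasp_force: 0.0
```

Emit:
send_rows(deltas="0 0 0.04 0; 0 0 0.08 0; 0 0 0.1 0; 0 0 0.1 0; 0 0.01 0.1 0")

```text
t: 24.05
eef_pos: [0.4851, -0.1097, 0.0355]
tool_rot: [-0.001, 0.076, 0.997, -0.001]
contact_force: [0.2, -0.4, 1.0]
gripper_width: 0.001
grasp_force: 0.0
```

```bash
python3 - <<'E'
from h import *
st(); rear(lo=-200,hi=-60,zs=(40,60,80))
E
```

```text
t 24.05 pos [ 0.4851 -0.1097  0.0355] board mm [ -29.9 -198. ] toolY deg from +y -8.67 tilt -1.0 F [ 0.16 -0.42  0.98] q7 1.86 q1 -0.27
side [(40, np.float64(-172.8), np.int64(91), 'yaw', np.float64(-0.004)), (60, np.float64(-172.9), np.int64(122), 'yaw', np.float64(0.003)), (80, np.float64(-173.0), np.int64(127), 'yaw', np.float64(0.002))]
```

Emit:
send_rows(deltas="-0.002 0.006 -0.004 0; -0.002 0.012 -0.004 0; -0.002 0.02 -0.004 0; -0.002 0.028 -0.004 0; -0.002 0.038 -0.004 0")

```text
t: 24.6
eef_pos: [0.4942, -0.0709, 0.0404]
tool_rot: [0.0, 0.074, 0.997, -0.0]
contact_force: [-0.5, -3.8, 2.4]
gripper_width: -0.005
grasp_force: 2.0
```

```bash
python3 - <<'E'
from h import *
st(); rear(lo=-200,hi=-60,zs=(40,60,80))
E
```

```text
t 24.6 pos [ 0.4942 -0.0709  0.0404] board mm [ -26.6 -158.3] toolY deg from +y -8.54 tilt -1.0 F [-0.53 -3.85  2.41] q7 1.78 q1 -0.35
side [(40, np.float64(-144.8), np.int64(147), 'yaw', np.float64(-0.005)), (60, np.float64(-144.3), np.int64(112), 'yaw', np.float64(-0.005)), (80, np.float64(-145.2), np.int64(158), 'yaw', np.float64(-0.019))]
```

Emit:
send_rows(deltas="0 0.009 0 0; 0 0.018 0 0; 0 0.027 0 0; 0 0.036 0 0; 0 0.042 0 0")

```text
t: 25.15
eef_pos: [0.5002, -0.0284, 0.0399]
tool_rot: [-0.0, 0.074, 0.997, 0.0]
contact_force: [-0.2, -3.5, 3.1]
gripper_width: 0.001
grasp_force: 1.9
```

Emit:
send_rows(deltas="0 0.004 0 0; 0 0.008 0 0; 0 0.01 0 0; 0 -0.01 0 0; 0 -0.03 0 0")

```text
t: 25.65
eef_pos: [0.4957, -0.058, 0.0397]
tool_rot: [-0.0, 0.073, 0.997, 0.001]
contact_force: [0.0, 0.1, 0.2]
gripper_width: -0.001
grasp_force: 0.0
```

Emit:
send_rows(deltas="0 0 -0.05 0; 0 0 -0.1 0; 0 0.02 -0.15 0; 0.03 0.05 -0.2 0; 0.03 0.05 -0.22 0")

```text
t: 26.15
eef_pos: [0.4723, -0.0025, 0.2617]
tool_rot: [-0.0, 0.073, 0.997, 0.001]
contact_force: [0.5, -0.1, -0.4]
gripper_width: 0.006
grasp_force: 0.0
```

```bash
python3 - <<'E'
from h import *
wtop(.096,tol=.006,box=(-150,68,-250,83)); edges()
E
```

```text
t 26.15 pos [ 0.4723 -0.0025  0.2617] board mm [-58.4 -93.9] toolY deg from +y -8.34 tilt -1.0 F [ 0.53 -0.12 -0.39] q7 1.36 q1 -0.67
19202 0.0972 [-29.4  -5.9] [120.7 170.2] 0.24
board y- edge 566 [-119.2 -119.  -117.8  -99.2  -81.7  -80.5  -80.3]
board y- edge R 20 
board x- edge 2822 [-120.3 -120.2 -119.  -105.2  -90.5  -89.4  -89.1]
fence top x 1211 [68.9 69.4 69.8 78.8 91.6 92.5 92.8]
stopA y 130 [ 96.7  97.   98.8 110.5 114.2 114.9 115.1]
stopB y 137 [ 85.3  85.4  87.7 108.8 114.3 114.7 114.8]
```

Emit:
send_rows(deltas="0.01 0.02 0 0; 0.02 0.045 0 0; 0.035 0.07 0.02 0; 0.05 0.088 0.05 0; 0.054 0.088 0.09 0")

```text
t: 26.75
eef_pos: [0.4326, 0.0933, 0.1694]
tool_rot: [0.001, 0.072, 0.997, 0.002]
contact_force: [-0.4, 0.1, -1.1]
gripper_width: 0.003
grasp_force: 0.0
```

```bash
python3 - <<'E'
from h import *
st(); print(bot.get_obs()["q"].round(2))
E
```

```text
t 26.75 pos [0.4326 0.0933 0.1694] board mm [-111.7   -4.9] toolY deg from +y -8.22 tilt -1.0 F [-0.35  0.11 -1.09] q7 1.17 q1 -0.79
[-0.79  0.14  0.48  2.15 -0.09  0.87  1.17]
```

Emit:
send_rows(deltas="0 0 0.03 0; 0 0 0.06 0; 0 0 0.09 0; 0 0 0.115 0; 0 0 0.13 0")

```text
t: 27.25
eef_pos: [0.4313, 0.0893, 0.0375]
tool_rot: [-0.002, 0.074, 0.997, -0.001]
contact_force: [-0.1, -1.1, 1.0]
gripper_width: -0.003
grasp_force: 0.0
```

```bash
python3 - <<'E'
from h import *
st(); print(bot.get_obs()["q"].round(2))
E
```

```text
t 27.25 pos [0.4313 0.0893 0.0375] board mm [-112.4   -9.1] toolY deg from +y -8.51 tilt -1.0 F [-0.09 -1.12  1.01] q7 1.36 q1 -0.68
[-0.68  0.39  0.4   2.25 -0.28  0.55  1.36]
```

Emit:
send_rows(deltas="-0.008 0.002 -0.002 0; -0.014 0.003 -0.002 0; -0.022 0.003 -0.002 0; -0.030 0.003 -0.002 0; -0.038 0.003 -0.002 0")

```text
t: 27.75
eef_pos: [0.4718, 0.0872, 0.0426]
tool_rot: [0.0, 0.074, 0.997, 0.0]
contact_force: [-3.5, 0.7, 3.4]
gripper_width: -0.004
grasp_force: 1.9
```

Emit:
send_rows(deltas="-0.003 0 0 0; -0.006 0 0 0; -0.008 0 0 0; -0.010 0 0 0; -0.012 0 0 0")

```text
t: 28.25
eef_pos: [0.4828, 0.0853, 0.042]
tool_rot: [-0.0, 0.074, 0.997, 0.0]
contact_force: [-3.7, 0.5, 2.6]
gripper_width: -0.001
grasp_force: 2.0
```

```bash
python3 - <<'E'
from h import *
st(); wtop(.096,tol=.006,box=(-150,68,-250,83))
E
```

```text
t 28.25 pos [0.4828 0.0853 0.042 ] board mm [-60.9  -5.4] toolY deg from +y -8.49 tilt -1.0 F [-3.73  0.55  2.59] q7 1.4 q1 -0.62
t 28.25 pos [0.4828 0.0853 0.042 ] board mm [-60.9  -5.4] toolY deg from +y -8.49 tilt -1.0 F [-3.73  0.55  2.59] q7 1.4 q1 -0.62
6360 0.0968 [-49.8  -5.7] [ 45.5 171.1] 0.28
```

Emit:
send_rows(deltas="-0.001 0 0 0; -0.002 0 0 0; -0.003 0 0 0; -0.004 0 0 0; -0.004 0 0 0")

```text
t: 28.8
eef_pos: [0.4825, 0.0851, 0.0411]
tool_rot: [-0.004, 0.074, 0.997, -0.0]
contact_force: [-12.9, 2.5, 9.1]
gripper_width: 0.001
grasp_force: 6.8
```

Emit:
send_rows(deltas="0.004 0 0 0; 0.01 0 0 0; 0.02 0 -0.01 0; 0.02 0 -0.05 0; 0.02 0 -0.10 0")

```text
t: 29.3
eef_pos: [0.4662, 0.0871, 0.142]
tool_rot: [-0.001, 0.074, 0.997, -0.001]
contact_force: [1.6, 1.0, 0.6]
gripper_width: 0.001
grasp_force: 0.0
```

Emit:
send_rows(deltas="-0.03 -0.03 -0.03 0; -0.06 -0.06 -0.06 0; -0.08 -0.09 -0.09 0; -0.09 -0.12 -0.1 0; -0.09 -0.12 -0.1 0")

```text
t: 29.8
eef_pos: [0.5408, -0.0504, 0.2449]
tool_rot: [0.004, 0.078, 0.997, -0.001]
contact_force: [-0.2, -1.6, 0.2]
gripper_width: -0.001
grasp_force: 0.0
```

```bash
python3 - <<'E'
from h import *
wtop(.096,tol=.006,box=(-150,69,-250,84)); edges()
E
```

```text
t 29.8 pos [ 0.5408 -0.0504  0.2449] board mm [  16.4 -131.1] toolY deg from +y -8.96 tilt -1.0 F [-0.22 -1.55  0.16] q7 1.55 q1 -0.52
23101 0.0972 [ 9.4 -5.1] [172.1 119.1] 89.99
board y- edge 787 [-119.9 -119.8 -118.8 -100.   -82.2  -80.2  -80. ]
board y- edge R 378 [-118.6 -118.6 -118.5 -108.9 -100.4  -99.   -97.8]
board x- edge 4655 [-119.6 -119.4 -117.7 -100.1  -82.2  -80.3  -80.2]
fence top x 443 [84.5 84.9 85.5 88.8 91.9 92.3 92.8]
stopA y 127 [103.  103.6 104.9 111.7 114.6 114.9 115.6]
stopB y 111 [102.3 102.5 104.6 112.  115.7 116.  116.3]
```

Emit:
send_rows(deltas="0 0 0.03 0; 0 0 0.08 0; 0 0 0.13 0; 0 0 0.17 0; 0 0 0.19 0")

```text
t: 30.4
eef_pos: [0.5353, -0.0423, 0.0478]
tool_rot: [-0.003, 0.073, 0.997, -0.0]
contact_force: [-0.1, -0.9, -0.3]
gripper_width: -0.0
grasp_force: 0.0
```

```bash
python3 - <<'E'
from h import *
st()
E
```

```text
t 30.4 pos [ 0.5353 -0.0423  0.0478] board mm [   9.8 -124. ] toolY deg from +y -8.36 tilt -1.0 F [-0.1  -0.9  -0.27] q7 1.72 q1 -0.4
```

Emit:
send_rows(deltas="0 0.006 0.005 0; 0 0.012 0.005 0; 0 0.017 0.005 0; 0 0.02 0.005 0; 0 0.022 0.005 0")

```text
t: 30.9
eef_pos: [0.5425, -0.0228, 0.0482]
tool_rot: [0.001, 0.074, 0.997, -0.0]
contact_force: [-1.8, -3.6, 3.2]
gripper_width: 0.001
grasp_force: 2.0
```

Emit:
send_rows(deltas="0 0.0015 0 0; 0 0.003 0 0; 0 0.0045 0 0; 0 0.006 0 0; 0 0.006 0 0")

```text
t: 31.4
eef_pos: [0.5426, -0.0186, 0.0474]
tool_rot: [0.0, 0.075, 0.997, -0.001]
contact_force: [-1.8, -7.0, 5.1]
gripper_width: -0.0
grasp_force: 3.9
```

Emit:
send_rows(deltas="0 0.001 0 0; 0 0.002 0 0; 0 0.003 0 0; 0 0.003 0 0; 0 0.003 0 0")

```text
t: 31.9
eef_pos: [0.5428, -0.0186, 0.0474]
tool_rot: [0.0, 0.076, 0.997, -0.002]
contact_force: [-1.6, -14.4, 4.7]
gripper_width: -0.002
grasp_force: 7.3
```

Emit:
send_rows(deltas="0 -0.004 0 0; 0 -0.01 0 0; 0 -0.025 0 0; 0 -0.035 0 0; 0 -0.035 -0.04 0")

```text
t: 32.4
eef_pos: [0.5335, -0.0502, 0.0836]
tool_rot: [-0.005, 0.075, 0.997, -0.001]
contact_force: [-0.5, 0.4, 0.2]
gripper_width: 0.002
grasp_force: 0.0
```

Emit:
send_rows(deltas="0 0 -0.05 0; 0 0 -0.1 0; 0 0 -0.16 0; 0 0 -0.17 0; 0 0 -0.17 0")

```text
t: 32.9
eef_pos: [0.5397, -0.0491, 0.2605]
tool_rot: [0.003, 0.074, 0.997, 0.001]
contact_force: [-0.0, -0.7, -0.2]
gripper_width: -0.001
grasp_force: 0.0
```

```bash
python3 - <<'E'
from h import *
wtop(.096,tol=.006,box=(-150,69,-250,84)); c=edges()
P,_=cloud(c); L=np.c_[(P[:,:2]-O)@np.c_[BX,BY]*1000,P[:,2]*1000]
s=(abs(L[:,2]-97)<5)&(L[:,0]>-150)&(L[:,0]<85)&(L[:,1]>-120)&(L[:,1]<95); L=L[s]
for n,k,ax in (("-x",(abs(L[:,1])<70),0),("+x",(abs(L[:,1])<70),0),("-y",(abs(L[:,0]-10)<45),1),("+y",(abs(L[:,0]-10)<45),1)):
    print(n,np.percentile(L[k][:,ax],[.3,99.7]).round(1))
cv2.imwrite("pics/g.png",c["img"][:,:,::-1])
E
```

```text
t 32.9 pos [ 0.5397 -0.0491  0.2605] board mm [  15.2 -130. ] toolY deg from +y -8.53 tilt -1.0 F [-0.   -0.71 -0.17] q7 1.55 q1 -0.54
20818 0.0972 [ 9.5 -0.6] [169.2 119.1] 89.96
board y- edge 720 [-119.3 -119.2 -118.1  -99.7  -82.   -80.2  -80. ]
board y- edge R 369 [-119.3 -119.2 -119.1 -109.3 -100.3  -98.9  -97.5]
board x- edge 4227 [-120.1 -119.1 -117.7 -100.6  -82.1  -80.2  -80. ]
fence top x 494 [83.6 83.9 84.3 88.1 91.7 92.  92.3]
stopA y 82 [108.6 108.7 109.5 112.8 115.5 116.  116.3]
stopB y 77 [108.2 109.  109.7 112.7 115.1 116.  116.3]
-x [-50.2  69. ]
+x [-50.2  69. ]
-y [-84.9  84.9]
+y [-84.9  84.9]
```

View pics/g.png

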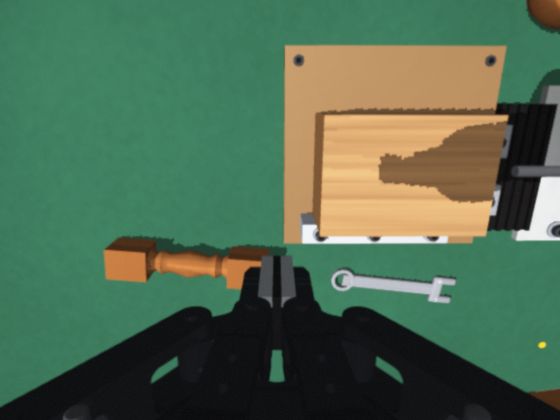

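The picture shows the blank (pixels 320–505 × 112–237) square on the fence and stops, centred at about x 9.5, y 0 mm, and nothing else has been disturbed. The robot is clear of everything.

```bash
python3 -c "
from station import bot
print(bot.hand_in())"
```

```text
the job is handed in; nothing more can be done
None
```

The job is handed in: the blank was butted upright, tipped onto its back and pressed home at about 14 N, and my last camera check put it square at about x 9.5, y 0 mm with the robot clear; the hand-in returned no verdict.

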